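Index the tilted plate and snap the locking flap over

ROBOT

A 7-joint arm with a two-finger parallel gripper is mounted at the origin on the work surface. World frame = base frame: x ahead of the robot, y to its left, z up, the work surface at z = 0. Lengths are in m, angles in rad, forces in N, time in s.
With the tool pointing down it reaches from about 0.425 to 0.875 m from the base axis. Payload 4.7 kg.
Tool frame: the origin (TCP) lies where the fingers leave the gripper's body, on its centre line; the fingertips stand 70 mm ahead of it and the grasp point (between the pads) lies 51 mm ahead of it; z points along the fingers, y is the line along which they close (so a half turn about z gives the same grasp; the last joint's range is limited). The gripper opens to 87 mm and grips with 3 to 60 N. Pads are 19 mm wide; open, the fingers measure 117 mm over their backs; the gripper's body (75 mm by 190 mm) begins 51 mm behind the grasp point.
Start: joints at [-1.109, 0.321, -0.07, 1.45, 0.023, 1.371, -0.057], TCP at [0.281, 0.586, 0.292] pointing down, gripper open.
Joint ranges: [-2.86, 2.86], [-0.3, 2.09], [-1.38, 1.24], [0.06, 2.45], [-1.56, 4.7], [0.09, 2.05], [-2.69, 2.69]. Speed limits (rad/s): [2.57, 2.57, 3.14, 3.14, 3.14, 3.14, 3.14].

INTERFACE

Orientations are given as a 3x3 rotation matrix whose columns are the frame's x, y, z axes.
In Python, from station import robot, viewer, close_job, boxes_of gives the robot as it stands. The module is installed in compiled form; this text tells all that it offers.
- The arm moves only by the shell command python3 -m inch 'ROWS' [OPENING]. ROWS is JSON, a list of rows, each an object of numbers: "dx", "dy", "dz": the shift along the tool's x, y, z in units of 50 mm (1.0 is 50 mm); "roll": the turn about the tool's z in units of 10 degrees (1.0 is 10 degrees). A call has 1 to 12 rows; each row shifts and turns the commanded pose from where the row before left it, along the tool's axes as they then stand; what a row does not reach is not made up. A row lasts 1/8 s, in which the tool goes at most 62.5 mm and 10.7 degrees, less where a joint would pass 70% of its speed; a pose out of reach is approached as far as the arm can. A call is refused whole if a number of a shift passes 1 or a number of a turn 1, either way. A call with a gripper value outside its range is refused whole. OPENING is the finger opening in mm, from 0 to 87, set as the call begins (- or left out, the last holds). The fingers move at their own pace and stop on an object; the grip force is fixed at half the most. Time passes only in rows, so rows that do not move let the fingers close. It gives the time, the measured TCP pose, the force, the opening and the grip force at its end, in the units of the state.
- robot.get_obs(): the state, without advancing time (a new reading comes with each control period).
- viewer.snapshot(name): name is "scene" or "top" or "wrist"; returns (picture, depth): 400x640x3 uint8, red, green, blue; 400x640 float32, m along the optical axis (not along the pixel's ray), 0 where there is no reading.
- viewer.get_calibration(name): a dict with "fx", "fy", "cx", "cy" (pixels), "pose" (4x4, takes a point from camera to world coordinates); the wrist camera has in their place "T_tool_cam" (4x4, takes a point from camera to tool coordinates, whose origin is the TCP and whose axes are the flange's). Camera axes: x right, y down, z forward; pixel columns grow to the right and rows downward; lengths in m; the calibration is good to about 2 mm. A picture is of the moment at which its call begins: read the wrist's pose just before it. get_calibration takes no time and is no camera call.
- close_job(): hands the job in; it is judged then, once.
Trained networks look in the newest picture that a camera, given by its name, has taken for a name from the list of things; names that differ only in an ending like _2 or _b are one class to them, and where a whole thing is asked for, a point or a joint stands for the part that bears it (a point fixed in the world has none). Each returns a list of dicts, best first, with "score" (0 to 1); they miss things now and then, are a little off and sometimes report something else, mostly with a low value. They report only what shows in the picture. A call takes as long as a camera call.
- boxes_of(camera, query): "xyz" ([x, y, z] in m, in world coordinates, good to about 4 mm: the middle of the surface that is visible of it).
The state is a dict: "time": time; "q": joint angles; "dq": joint speeds; "effort": joint torques, N m; "eef_pos": TCP position; "tool_rot": TCP orientation; "wrist_force": force on the tool from outside, world axes, zero at the start; "torque": the same for the moment, N m; "grip_width": opening from 0.0 (shut) to 1.0 (fully open); "grasp_force": force on a finger pad.
Only numpy, scipy, OpenCV 4.12 (cv2) and the standard library are available. Lean on these libraries where they do the work, as an engineer would, in place of code of your own. Each camera call takes 0.05 s, during which the arm holds its last target. There are 200 camera calls.

TASK

On the tilted indexing fixture, turn the round plate by the block bolted on it until the notch in its rim faces the small fixed pointer, with the locking flap still swung back. Then let go of the block and tip the spring-loaded flap over so that it snaps down fully home with its tooth in the notch. Leave the other things lying on the bench where they are.

Things in the scene. Friction and masses are not known exactly. Their poses are not given: they have to be found in the camera images.
- fixture: Green cast stand fixed to the bench, foot 200 x 170 mm. Origin on the bench top, z up. It carries a round plate whose axis leans 25 degrees from vertical towards the stand's -x. PLATE FRAME used below: origin at the centre of the plate's upper face, (0, 0, 125) mm in the stand's frame; z' = the axis (-0.423, 0, 0.906), x' = (0.906, 0, 0.423) up the slope, y' = the stand's y.
- index_plate (a joint): Round grey metal plate, radius 75, 16 mm thick; angle about z', rad, positive anticlockwise seen from above. 0 = notch faces pointer; starts -2.2 to -0.6; range -3 to 3. Dry friction 0.12 N m: it stays where left. One open rim notch 24 mm wide, 21 deep. The darker steel block on its centre is 60 mm long (along the line from the axis to the notch), 26 wide, 45 high.
- block_top (a point): Centre of the block's top face, on the axis, 45 mm above the plate. Grip the block's 26 mm width with the tool along the plate's axis, so tilted 25 degrees. Two clamp lugs 5 mm high lie flat beside it.
- notch (a point): Middle of the notch's mouth at the plate's rim, level with the upper face, 75 mm from the axis; turns with the plate.
- pointer (a point): Tip of the small fixed brass wedge that is the mark, at x' = 0, y' = 78, z' = -1 mm, just outside the rim and in front of the flap's hinge. The notch is right when it is centred on it.
- flap (a joint): Dark steel locking flap 40 mm wide, 8 thick; angle about its hinge, rad. 0 = swung back (start): leaning out from the plate, 50 degrees above the plate's plane. 2.27 = fully home, parallel to the plate, 6 mm above it, pointing at the axis. An over-centre spring holds it at both stops: below 1.13 it pushes back (0.20 N m at the stop, less further on), beyond that it throws the flap home.
- flap_edge (a point): Middle of the flap's free edge, 62 mm from the hinge line; at y' = 145, z' = 57 mm when swung back. Push the flap from its outer side towards the axis (-y'). The tooth under it (14 mm wide) enters the notch only if the plate is within about 0.07 rad of 0, else it rests on the rim.
- chuck_key: T-shaped steel chuck key lying on the bench, 115 x 100 x 22 mm; origin under its middle. Not to be moved.
- hub: Flanged aluminium hub standing on its 90 mm flange, 45 mm high; origin under its centre. Not to be moved.
- oil_bottle: Clear oil bottle, 60 mm across, 150 mm high; origin under its centre. Not to be moved.
- spanner: Steel spanner lying on the bench, 170 mm long. Not to be moved.
- flap_hinge (a point): Middle of the flap's hinge line, fixed, which runs along x' at y' = 105, z' = 10 mm between two cheeks (x' = -36 to 36 mm over all, tops at z' = 16 mm).

How it is judged:
By the outcome, as a careful person would: the job done as asked, in the order asked, and still so for the second after the job is handed in, with the robot touching nothing.
It also fails if it takes over 59 s, if anything falls off the work surface, if the arm or the gripper's body presses on something with over 40 N, if the wrist force passes 120 N, or if a joint passes its speed limit or range.

## Working session

There is one attempt and no reset: what is moved stays moved. The work goes in short steps, Python scripts to look and compute and a shell command to move; the robot and the scene stay as the last step left them, time stands still between calls to the robot, and variables do not carry over. Pictures are saved under pics/ and viewed, at most 10 in all, crops included, and the job is handed in when it is done.

```bash
mkdir -p pics; cat > h.py <<'E'
import numpy as np, cv2, json
from station import robot, viewer, boxes_of
def snap(n,f=None):
    p,d=viewer.snapshot(n)
    if f: cv2.imwrite('pics/'+f,p[:,:,::-1])
    return p,d
def world(cam,d):
    c=viewer.get_calibration(cam)
    if cam=='wrist':
        o=robot.get_obs();T=np.eye(4);T[:3,:3]=o['tool_rot'];T[:3,3]=o['eef_pos'];T=T@np.array(c['T_tool_cam'])
    else: T=np.array(c['pose'])
    v,u=np.mgrid[:d.shape[0],:d.shape[1]]
    P=np.stack([(u-c['cx'])/c['fx']*d,(v-c['cy'])/c['fy']*d,d],-1)
    return P@T[:3,:3].T+T[:3,3]
E
python3 - <<'E'
from h import *
o=robot.get_obs();print(o['time'],o['eef_pos'],np.round(o['tool_rot'],3))
ims=[]
for n in ['top','scene']:
    p,d=snap(n,n+'1.png')
    np.save(n+'.npy',world(n,d))
    for q in ['fixture','block_top','notch','pointer','flap_edge','flap_hinge','chuck_key','hub','oil_bottle','spanner']:
        print(n,q,[(np.round(b['xyz'],3).tolist(),round(b['score'],2)) for b in boxes_of(n,q)[:2]])
E
```

```text
0.0 [0.28129658 0.58551888 0.2911774 ] [[-0.901  0.433 -0.001]
 [ 0.433  0.901 -0.002]
 [-0.    -0.002 -1.   ]]
top fixture [([0.558, 0.05, 0.116], 0.67)]
top block_top [([0.568, 0.032, 0.131], 0.58), ([0.533, 0.153, 0.16], 0.26)]
top notch [([0.563, 0.039, 0.131], 0.75), ([0.556, 0.045, 0.114], 0.71)]
top pointer [([0.56, 0.047, 0.114], 0.75), ([0.532, 0.153, 0.159], 0.23)]
top flap_edge [([0.534, 0.153, 0.162], 0.73)]
top flap_hinge [([0.555, 0.049, 0.121], 0.78), ([0.564, 0.039, 0.132], 0.4)]
top chuck_key [([0.484, 0.424, 0.023], 0.92)]
top hub []
top oil_bottle [([0.644, -0.407, 0.097], 0.77)]
top spanner [([0.416, -0.418, 0.008], 0.72), ([0.486, 0.422, 0.02], 0.22)]
scene fixture [([0.619, 0.042, 0.106], 0.85), ([0.589, 0.034, 0.138], 0.64)]
scene block_top [([0.534, 0.154, 0.156], 0.56), ([0.588, 0.035, 0.14], 0.34)]
scene notch [([0.581, 0.028, 0.14], 0.76)]
scene pointer [([0.619, 0.039, 0.104], 0.97), ([0.613, 0.363, 0.013], 0.7)]
scene flap_edge [([0.538, 0.152, 0.158], 0.68)]
scene flap_hinge [([0.618, 0.042, 0.103], 0.58)]
scene chuck_key [([0.487, 0.42, 0.017], 0.67)]
scene hub [([0.614, 0.366, 0.018], 0.64)]
scene oil_bottle [([0.671, -0.406, 0.092], 0.85)]
scene spanner [([0.421, -0.408, 0.006], 0.82)]
```

View pics/top1.png

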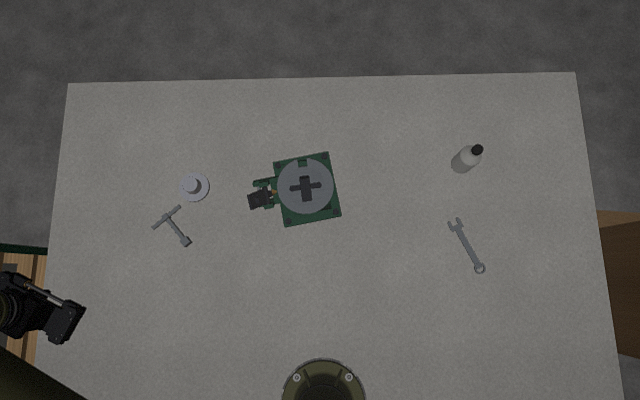

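View pics/scene1.png

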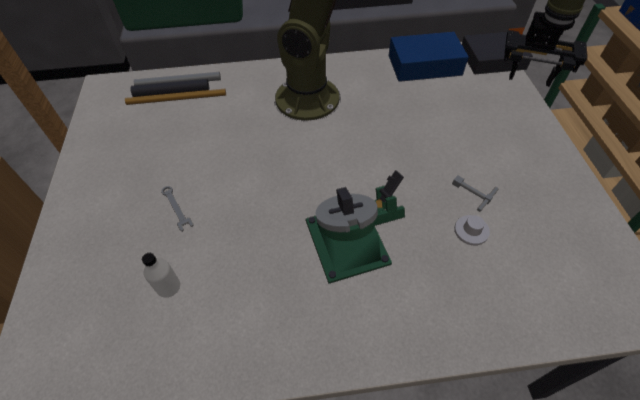

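The top view shows the plate centre at about (305,186), with the notch at (303,162) facing away from the robot. The flap is at (258,200), swung back, and the stand is yawed by about 10°. The scene view agrees with this. The detector mixes up the points on the fixture, so I'll fit the plate geometry from depth.

The rows only allow shifts and roll, so the tool stays vertical. I'll straddle the block with partly open fingers and turn it with roll.

```bash
cat > fit.py <<'E'
from h import *
from scipy.optimize import least_squares
def frame(W,c0=(0.565,0.04),r=0.10):
    # plate plane: fit yaw & height with known tilt, from points near centre
    m=(np.hypot(W[...,0]-c0[0],W[...,1]-c0[1])<r)&(W[...,2]>0.07)&(W[...,2]<0.2)
    P=W[m]
    def zax(y): return np.array([-.4226*np.cos(y),-.4226*np.sin(y),.9063])
    best=min((least_squares(lambda p:P@zax(p[0])-p[1],[y0,np.median(P@zax(y0))],loss='cauchy',f_scale=.002) for y0 in(-.1,.1,.3)),key=lambda s:s.cost)
    y,d=best.x; z=zax(y); yv=np.array([-np.sin(y),np.cos(y),0]); x=np.cross(yv,z)
    R=np.stack([x,yv,z],1); L=P@R
    I=L[np.abs(L[:,2]-d)<.004][:,:2]
    c,_=cv2.minEnclosingCircle((I*1000).astype(np.float32))
    return y,d,R,I,np.array(c)/1000,_
E
python3 - <<'E'
from fit import *
for n in['top','scene']:
    W=np.load(n+'.npy');y,d,R,I,c,r=frame(W)
    med=np.array([(np.percentile(I[:,k],1)+np.percentile(I[:,k],99))/2 for k in(0,1)])
    o=R@np.r_[c,d];print(n,'yaw',np.degrees(y),'centre',o,'r',r,'med',R@np.r_[med,d],len(I))
    L=(W-o)@R*1000
    blk=(np.abs(L[...,2]-45)<4)&(np.hypot(L[...,0],L[...,1])<45)
    B=L[blk][:,:2]; 
    if len(B)>5:
        print('block top',B.mean(0),len(B),cv2.minAreaRect(B.astype(np.float32)))
    F=L[(L[...,1]>100)&(L[...,1]<165)&(L[...,2]>25)&(L[...,2]<75)&(abs(L[...,0])<40)]
    if len(F): print('flap',F.mean(0),F.max(0),F.min(0),len(F))
    a=np.degrees(np.arctan2(L[...,0],L[...,1]));rr=np.hypot(L[...,0],L[...,1])
    ring=(rr>58)&(rr<70)&(L[...,2]<-6)&(L[...,2]>-60)
    print('notch ang from +x ccw', np.degrees(np.arctan2(np.mean(L[ring][:,1]),np.mean(L[ring][:,0]))),ring.sum())
E
```

```text
top yaw 10.736569226438256 centre [0.57098768 0.04919637 0.12735731] r 88.19014739990234 med [0.56579943 0.04472377 0.1245919 ] 2027
block top [ -4.6877009  -11.95536456] 223 ((-5.703773498535156, -11.61913776397705), (25.31052017211914, 59.259376525878906), 85.52499389648438)
flap [ -3.71446732 117.62415632  47.18031383] [ 15.17323255 135.61419439  61.38215887] [-25.27083187 100.09621823  25.28138988] 236
notch ang from +x ccw 45.633254520301776 94
scene yaw 10.905086379772616 centre [0.56680703 0.05192998 0.12664828] r 89.0876693725586 med [0.56890628 0.05023701 0.12746012] 1297
block top [  3.59041066 -14.94046448] 144 ((0.5983238220214844, -13.957978248596191), (25.491317749023438, 59.37091064453125), 84.9585952758789)
flap [  6.16279999 114.26317131  44.69545347] [ 24.44405385 133.85923943  60.31290799] [-20.3479522  100.08995894  25.64757152] 217
notch ang from +x ccw 10.664055572240368 457
```

```bash
python3 -m inch '[{"dx":-0.81,"dy":-0.63},{"dx":-0.81,"dy":-0.63},{"dx":-0.81,"dy":-0.63},{"dx":-0.81,"dy":-0.63},{"dx":-0.81,"dy":-0.63},{"dx":-0.81,"dy":-0.63},{"dx":-0.81,"dy":-0.63},{"dx":-0.81,"dy":-0.63},{"dx":-0.81,"dy":-0.63},{"dx":-0.81,"dy":-0.63},{"dx":-0.81,"dy":-0.63},{"dx":-0.81,"dy":-0.63}]' 44 && python3 -m inch '[{"roll":1},{"roll":1},{"roll":1},{"roll":1},{"roll":1},{"roll":1},{"roll":1},{"roll":1},{"roll":1},{"roll":1},{"roll":1},{"roll":1}]' && python3 -m inch '[{"roll":1},{"roll":1},{"roll":0.8},{}]'
python3 - <<'E'
from h import *
o=robot.get_obs();print(o['q'],o['wrist_force']);y=o['tool_rot'];print(y,o['eef_pos'],o['grip_width'])
p,d=snap('wrist','w1.png');W=world('wrist',d);np.save('w.npy',W)
a=np.radians(10.8);z=np.array([-.4226*np.cos(a),-.4226*np.sin(a),.9063]);yv=np.array([-np.sin(a),np.cos(a),0]);R=np.stack([np.cross(yv,z),yv,z],1)
L=(W-[.569,.0375,.125])@R*1000
r=np.hypot(L[...,0],L[...,1])
print('plate z',np.median(L[(r<70)&(r>45)][:,2]))
B=L[(abs(L[...,2]-45)<5)&(r<45)][:,:2];print(len(B),cv2.minAreaRect(B.astype(np.float32)) if len(B) else 0)
E
```

```text
[-1.10887987  0.32097141 -0.07009455  1.45048896  0.02257285  1.37080687
 -0.05692511] [-0.23111765  0.60435996 -0.21354293]
[[-9.01387402e-01  4.33013564e-01  6.57088275e-05]
 [ 4.33013568e-01  9.01387398e-01  9.21365279e-05]
 [-1.93327428e-05  1.11503519e-04 -9.99999994e-01]] [0.28147098 0.58591253 0.29231061] 0.9991686496075878
plate z nan
0 0validation failed for argument at $[0]...
  return _methods._mean(a, axis=axis, dtype=dtype,
  ret = ret.dtype.type(ret / rcount)
```

View pics/w1.png

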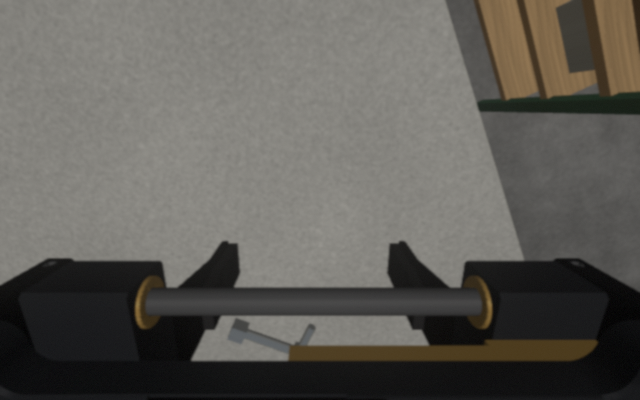

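The call was refused and nothing moved, so the picture only shows bare bench and the chuck key at (270,340). Rows probably need all four keys, so I'll give all of them.

```bash
python3 -m inch '[{"dx":-0.81,"dy":-0.63,"dz":0,"roll":0},{"dx":-0.81,"dy":-0.63,"dz":0,"roll":0},{"dx":-0.81,"dy":-0.63,"dz":0,"roll":0},{"dx":-0.81,"dy":-0.63,"dz":0,"roll":0},{"dx":-0.81,"dy":-0.63,"dz":0,"roll":0},{"dx":-0.81,"dy":-0.63,"dz":0,"roll":0},{"dx":-0.81,"dy":-0.63,"dz":0,"roll":0},{"dx":-0.81,"dy":-0.63,"dz":0,"roll":0},{"dx":-0.81,"dy":-0.63,"dz":0,"roll":0},{"dx":-0.81,"dy":-0.63,"dz":0,"roll":0},{"dx":-0.81,"dy":-0.63,"dz":0,"roll":0},{"dx":-0.81,"dy":-0.63,"dz":0,"roll":0}]' 44
```

```text
time: 2.65
eef_pos: [0.5565, 0.0333, 0.2926]
tool_rot: [[-0.902, 0.433, 0.001], [0.433, 0.902, 0.0], [-0.001, 0.001, -1.0]]
wrist_force: [0.1, 0.4, 0.2]
grip_width: 0.505
grasp_force: 0.0
```

```bash
python3 -m inch '[{"dx":0,"dy":0,"dz":0,"roll":1},{"dx":0,"dy":0,"dz":0,"roll":1},{"dx":0,"dy":0,"dz":0,"roll":1},{"dx":0,"dy":0,"dz":0,"roll":1},{"dx":0,"dy":0,"dz":0,"roll":1},{"dx":0,"dy":0,"dz":0,"roll":1},{"dx":0,"dy":0,"dz":0,"roll":1},{"dx":0,"dy":0,"dz":0,"roll":1}]'
cat > look.py <<'E'
from h import *
import sys
o=robot.get_obs();print(o['time'],np.round(o['q'],2),np.round(o['wrist_force'],1),np.round(o['eef_pos'],4),np.round(np.degrees(np.arctan2(o['tool_rot'][1][1],o['tool_rot'][0][1])),1),o['grip_width'])
a=np.radians(10.8);z=np.array([-.4226*np.cos(a),-.4226*np.sin(a),.9063]);yv=np.array([-np.sin(a),np.cos(a),0]);R=np.stack([np.cross(yv,z),yv,z],1)
C=np.array([.569,.0375,.125])
for cam in sys.argv[1].split(','):
    p,d=snap(cam,sys.argv[2]+cam+'.png' if len(sys.argv)>2 else None);L=(world(cam,d)-C)@R*1000;L[d==0]=999
    r=np.hypot(L[...,0],L[...,1])
    print(cam,'plate z',np.median(L[(r<70)&(r>50)&(abs(L[...,2])<15)][:,2]))
    B=L[(abs(L[...,2]-45)<4)&(r<38)][:,:2]
    if len(B)>20: print(len(B),cv2.minAreaRect(B.astype(np.float32)))
    N=L[(r>58)&(r<70)&(L[...,2]<-6)&(L[...,2]>-40)]
    t=np.degrees(np.arctan2(N[:,1],N[:,0])); t=t[(t>-120)&(t<120)]
    if len(t)>3: print('notch deg from x\'',np.percentile(t,[5,50,95]),len(t))
    F=L[(abs(L[...,0])<25)&(L[...,1]>35)&(L[...,1]<165)&(L[...,2]>4)&(L[...,2]<75)]
    print('flap y,z ranges',np.percentile(F[:,1:],[2,98],axis=0) if len(F) else 0,len(F))
E
python3 look.py wrist w2
```

```text
time: 3.65
eef_pos: [0.5559, 0.0348, 0.2924]
tool_rot: [[0.275, 0.961, 0.0], [0.961, -0.275, 0.0], [0.0, 0.0, -1.0]]
wrist_force: [1.1, 0.6, -0.5]
grip_width: 0.509
grasp_force: 0.0
3.65 [-0.55  0.12  0.48  1.7  -0.06  1.33 -0.34] [ 1.1  0.6 -0.5] [0.5559 0.0348 0.2924] -16.0 0.5085280235525257
wrist plate z 0.5661416454678709
2148 ((-0.14840126037597656, 0.1534576416015625), (25.99460220336914, 60.380958557128906), 85.0450439453125)
notch deg from x' [-17.18448835 -10.97985915  -0.94127629] 377
flap y,z ranges [[ 41.64722802   5.57944156]
 [144.63935702  59.27451206]] 5708
```

View pics/w2wrist.png

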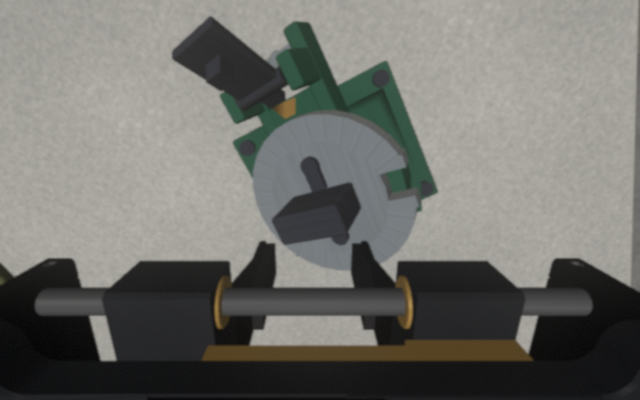

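The wrist picture shows the block at (317,213), the notch at (400,183), the brass pointer at (287,107) and the flap swung back at (225,60). The fitted frame is good to about 1 mm, and the plate is at about -95°. I'll finish the roll and go down over the block.

```bash
python3 -m inch '[{"dx":0,"dy":0,"dz":0,"roll":1},{"dx":0,"dy":0,"dz":0,"roll":1},{"dx":0,"dy":0,"dz":0,"roll":1},{"dx":0,"dy":0,"dz":0,"roll":1},{"dx":0,"dy":0,"dz":0,"roll":1},{"dx":0,"dy":0,"dz":0,"roll":1},{"dx":0,"dy":0,"dz":0,"roll":0.8},{"dx":0,"dy":0,"dz":0.5,"roll":0},{"dx":0,"dy":0,"dz":0.5,"roll":0},{"dx":0,"dy":0,"dz":0.48,"roll":0},{"dx":0,"dy":0,"dz":0,"roll":0}]'
python3 look.py wrist
```

```text
time: 5.08
eef_pos: [0.5547, 0.0348, 0.2166]
tool_rot: [[0.994, 0.112, -0.004], [0.112, -0.994, -0.001], [-0.004, 0.0, -1.0]]
wrist_force: [-0.3, -0.2, 0.5]
grip_width: 0.505
grasp_force: 0.0
5.075 [-0.61  0.19  0.56  1.8  -0.11  1.19 -1.48] [-0.3 -0.2  0.5] [0.5547 0.0348 0.2166] -83.5 0.5051726856641149
wrist plate z 1.6450884854838468
3054 ((12.707422256469727, -0.10633087158203125), (64.16435241699219, 39.146484375), 84.2143325805664)
notch deg from x' [-15.74204167  -5.34545919   5.27096122] 1568
flap y,z ranges [[ 37.71094671   4.91802554]
 [122.92542235  41.10075605]] 4128
```

```bash
python3 -m inch '[{"dx":0,"dy":0,"dz":0,"roll":-1},{"dx":0,"dy":0,"dz":0,"roll":-1},{"dx":0,"dy":0,"dz":0,"roll":-1},{"dx":0,"dy":0,"dz":0,"roll":-1},{"dx":0,"dy":0,"dz":0,"roll":-1},{"dx":0,"dy":0,"dz":0,"roll":-1},{"dx":0,"dy":0,"dz":0,"roll":-1}]'
python3 look.py wrist,top w3
```

```text
time: 6.0
eef_pos: [0.5565, 0.0352, 0.22]
tool_rot: [[0.23, 0.973, 0.002], [0.973, -0.23, 0.002], [0.002, 0.002, -1.0]]
wrist_force: [-2.4, 0.7, 0.3]
grip_width: 0.508
grasp_force: 7.1
6.0 [-0.5   0.18  0.44  1.79 -0.08  1.19 -0.27] [-2.4  0.7  0.3] [0.5565 0.0352 0.22  ] -13.3 0.5081693200474204
wrist plate z 0.6245099090488685
3295 ((8.234548568725586, 9.127117156982422), (36.024986267089844, 61.683319091796875), 81.84016418457031)
notch deg from x' [23.17618052 33.59923397 44.2638507 ] 998
flap y,z ranges [[ 96.05539233   7.51590056]
 [140.93601814  59.36286431]] 11264
top plate z 0.05009716161177604
flap y,z ranges [[106.68167246  16.38813127]
 [145.27911225  60.57005565]] 266
```

View pics/w3wrist.png

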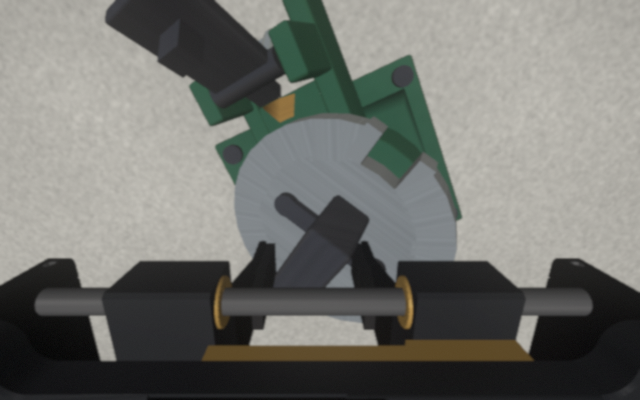

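The plate follows the tool: the notch, now at (395,157), has moved towards the pointer at (285,107). I'll carry on and measure the notch as the gap in the plate's upper face, which isn't biased.

```bash
cat >> look.py <<'E'
    if cam=='wrist':
        S=L[(r>58)&(r<71)&(abs(L[...,2])<3.5)];t=np.sort(np.degrees(np.arctan2(S[:,1],S[:,0])))
        t=t[(t>-40)&(t<150)];g=np.diff(t);i=np.argsort(g)[-3:];print('gaps(deg from x\'; want 90)',[(t[k].round(1),t[k+1].round(1),((t[k]+t[k+1])/2).round(2)) for k in i])
E
python3 -m inch '[{"dx":0,"dy":0,"dz":0,"roll":-1},{"dx":0,"dy":0,"dz":0,"roll":-1},{"dx":0,"dy":0,"dz":0,"roll":-1},{"dx":0,"dy":0,"dz":0,"roll":-1},{"dx":0,"dy":0,"dz":0,"roll":0}]'
python3 look.py wrist
```

```text
time: 6.72
eef_pos: [0.5556, 0.0352, 0.2195]
tool_rot: [[-0.441, 0.897, -0.0], [0.897, 0.441, 0.001], [0.001, 0.0, -1.0]]
wrist_force: [-4.5, 0.9, 4.0]
grip_width: 0.509
grasp_force: 2.4
6.725 [-0.45  0.17  0.38  1.79 -0.07  1.19  0.41] [-4.5  0.9  4. ] [0.5556 0.0352 0.2195] 26.2 0.5088710034848736
wrist plate z 0.3711287953522798
3865 ((0.003814220428466797, 5.2284088134765625), (59.62702560424805, 49.872230529785156), 56.617088317871094)
notch deg from x' [72.69791711 82.35509603 91.53881593] 732
flap y,z ranges [[ 95.72491977   7.0064244 ]
 [129.29693587  55.44129287]] 8728
gaps(deg from x'; want 90) [(np.float64(65.1), np.float64(65.4), np.float64(65.26)), (np.float64(70.3), np.float64(70.6), np.float64(70.49)), (np.float64(70.6), np.float64(90.1), np.float64(80.38))]
```

```bash
python3 -m inch '[{"dx":0,"dy":0,"dz":0,"roll":-0.4},{"dx":0,"dy":0,"dz":0,"roll":-0.4},{"dx":0,"dy":0,"dz":0,"roll":0},{"dx":0,"dy":0,"dz":0,"roll":0}]'
python3 look.py wrist w4
```

```text
time: 7.28
eef_pos: [0.5555, 0.0347, 0.2187]
tool_rot: [[-0.561, 0.828, -0.001], [0.828, 0.561, 0.0], [0.001, -0.001, -1.0]]
wrist_force: [-4.4, 1.6, 4.3]
grip_width: 0.502
grasp_force: 3.3
7.275 [-0.44  0.17  0.36  1.79 -0.07  1.19  0.54] [-4.4  1.6  4.3] [0.5555 0.0347 0.2187] 34.1 0.5024100845136598
wrist plate z 0.5969613300738216
4077 ((2.8810548782348633, 5.748577117919922), (58.399784088134766, 49.97224807739258), 57.05691909790039)
notch deg from x' [80.82092814 90.48582547 99.61849606] 695
flap y,z ranges [[ 96.10278051   7.28562094]
 [133.67265863  55.63000697]] 10273
gaps(deg from x'; want 90) [(np.float64(-36.5), np.float64(-36.3), np.float64(-36.39)), (np.float64(78.6), np.float64(98.1), np.float64(88.35)), (np.float64(-35.7), np.float64(24.9), np.float64(-5.4))]
```

```bash
python3 -m inch '[{"dx":0,"dy":0,"dz":0,"roll":-0.17},{"dx":0,"dy":0,"dz":0,"roll":0},{"dx":0,"dy":0,"dz":0,"roll":0}]'; python3 look.py wrist | tail -1
python3 -m inch '[{"dx":0,"dy":0,"dz":0,"roll":0.8},{"dx":0,"dy":0,"dz":-0.6,"roll":0},{"dx":0,"dy":0,"dz":-1,"roll":0},{"dx":0,"dy":0,"dz":-0.4,"roll":0},{"dx":0,"dy":0,"dz":0,"roll":0}]'
python3 look.py wrist w5
```

```text
time: 7.7
eef_pos: [0.5554, 0.0347, 0.2186]
tool_rot: [[-0.585, 0.811, -0.001], [0.811, 0.585, 0.0], [0.001, -0.001, -1.0]]
wrist_force: [-5.4, 1.5, 4.8]
grip_width: 0.505
grasp_force: 3.8
gaps(deg from x'; want 90) [(np.float64(-33.9), np.float64(-33.4), np.float64(-33.68)), (np.float64(80.1), np.float64(99.7), np.float64(89.9)), (np.float64(-33.4), np.float64(26.6), np.float64(-3.43))]
time: 8.38
eef_pos: [0.5574, 0.0344, 0.3202]
tool_rot: [[-0.467, 0.884, 0.006], [0.884, 0.467, 0.0], [-0.002, 0.005, -1.0]]
wrist_force: [-0.0, -0.5, -0.8]
grip_width: 0.5
grasp_force: 0.0
8.375 [-0.46  0.11  0.38  1.66 -0.04  1.38  0.41] [-0.  -0.5 -0.8] [0.5574 0.0344 0.3202] 27.9 0.4996734289183065
wrist plate z -0.46246378809307753
1926 ((-2.2358789443969727, 0.7191181182861328), (59.19993591308594, 25.79823112487793), 89.48533630371094)
notch deg from x' [ 86.93673154  96.32068739 103.56604015] 299
flap y,z ranges [[ 97.76373615  10.15098541]
 [145.43663017  58.75978284]] 4651
gaps(deg from x'; want 90) [(np.float64(21.4), np.float64(22.0), np.float64(21.7)), (np.float64(-26.9), np.float64(-26.1), np.float64(-26.48)), (np.float64(82.0), np.float64(101.5), np.float64(91.73))]
```

View pics/w5wrist.png

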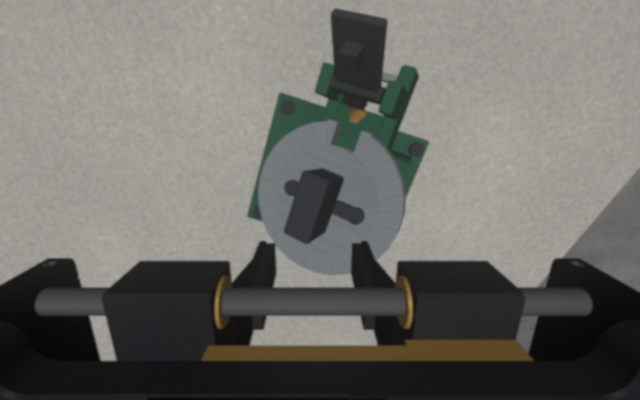

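The picture shows the notch mouth at (347,128), in line with the pointer at (356,116). The block axis measures 89.5°, so the plate is within 0.02 rad. The fingers are off the block and the flap, at (357,50), is still back. Next I'll close the fingers, turn their narrow side towards y', and go outside the flap.

```bash
python3 -m inch '[{"dx":0,"dy":0,"dz":0,"roll":0.85},{"dx":0,"dy":0,"dz":0,"roll":0.85},{"dx":0.9,"dy":-0.05,"dz":0,"roll":0},{"dx":0.9,"dy":-0.05,"dz":0,"roll":0},{"dx":0.9,"dy":-0.05,"dz":0,"roll":0},{"dx":0.85,"dy":-0.05,"dz":0,"roll":0},{"dx":0,"dy":0,"dz":0,"roll":0}]' 0
python3 -m inch '[{"dx":0,"dy":0,"dz":0.7,"roll":0},{"dx":0,"dy":0,"dz":0.7,"roll":0},{"dx":0,"dy":0,"dz":0.42,"roll":0},{"dx":0,"dy":0,"dz":0,"roll":0}]'
python3 look.py wrist w6
```

```text
time: 9.3
eef_pos: [0.5101, 0.2113, 0.316]
tool_rot: [[-0.197, 0.98, -0.003], [0.98, 0.197, -0.0], [0.0, -0.003, -1.0]]
wrist_force: [-0.0, -0.5, -1.1]
grip_width: 0.001
grasp_force: 0.0
time: 9.8
eef_pos: [0.511, 0.2053, 0.2243]
tool_rot: [[-0.189, 0.982, -0.005], [0.982, 0.189, -0.003], [-0.002, -0.005, -1.0]]
wrist_force: [0.5, 0.2, 0.2]
grip_width: 0.005
grasp_force: 0.0
9.8 [-0.65  0.16  0.25  1.79 -0.04  1.2  -0.21] [0.5 0.2 0.2] [0.511  0.2053 0.2243] 10.9 0.005276285131593019
wrist plate z nan
flap y,z ranges [[ 95.2926705   16.11176428]
 [145.53481631  61.20577921]] 284
gaps(deg from x'; want 90) []
  return _methods._mean(a, axis=axis, dtype=dtype,
  ret = ret.dtype.type(ret / rcount)
```

View pics/w6wrist.png

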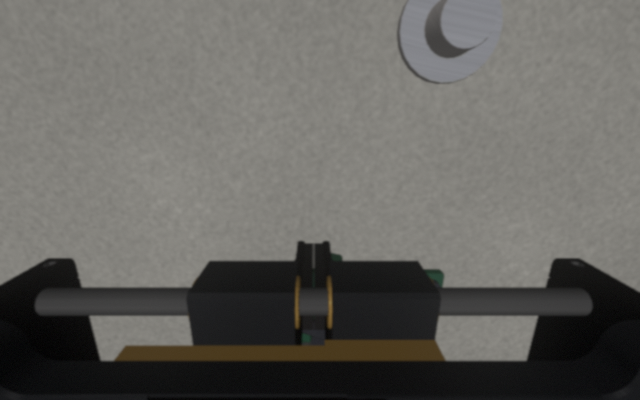

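The fingers are shut, centred at (315,290), and stand outside the flap, whose hinge cheeks show beyond them. The hub at (450,40) is well clear. Next I'll push towards -y'.

```bash
python3 -m inch '[{"dx":-0.3,"dy":0,"dz":0,"roll":0},{"dx":-0.3,"dy":0,"dz":0,"roll":0},{"dx":-0.3,"dy":0,"dz":0,"roll":0},{"dx":-0.3,"dy":0,"dz":0,"roll":0},{"dx":-0.25,"dy":0,"dz":-0.1,"roll":0},{"dx":-0.25,"dy":0,"dz":-0.1,"roll":0},{"dx":-0.2,"dy":0,"dz":0,"roll":0},{"dx":0,"dy":0,"dz":0,"roll":0}]'
python3 look.py top t7
```

```text
time: 10.85
eef_pos: [0.5305, 0.1124, 0.2372]
tool_rot: [[-0.189, 0.982, -0.0], [0.982, 0.189, -0.001], [-0.001, -0.0, -1.0]]
wrist_force: [-0.1, -0.5, 0.3]
grip_width: 0.008
grasp_force: 0.0
10.85 [-0.55  0.13  0.32  1.8  -0.04  1.22 -0.03] [-0.1 -0.5  0.3] [0.5305 0.1124 0.2372] 10.9 0.007868167366793149
top plate z 0.2708834049189613
225 ((-0.39835357666015625, -0.9821300506591797), (59.37154006958008, 26.802793502807617), 88.61978912353516)
flap y,z ranges [[38.240244    5.77988215]
 [53.23184515 18.99676855]] 55
```

The force is now zero, so the flap has probably snapped over. I'll lift clear and look.

```bash
python3 -m inch '[{"dx":0,"dy":0,"dz":-0.8,"roll":0},{"dx":0,"dy":0,"dz":-0.9,"roll":0},{"dx":-0.9,"dy":-0.4,"dz":-0.2,"roll":0},{"dx":-0.9,"dy":-0.4,"dz":0,"roll":0},{"dx":0,"dy":0,"dz":0,"roll":0},{"dx":0,"dy":0,"dz":0,"roll":0}]'
python3 look.py wrist w8; python3 - <<'E'
from h import *
import re
src=open('look.py').read()
a=np.radians(10.8);z=np.array([-.4226*np.cos(a),-.4226*np.sin(a),.9063]);yv=np.array([-np.sin(a),np.cos(a),0]);R=np.stack([np.cross(yv,z),yv,z],1)
p,d=snap('wrist');L=(world('wrist',d)-[.569,.0375,.125])@R*1000
F=L[(abs(L[...,0])<16)&(L[...,1]>46)&(L[...,1]<95)&(L[...,2]>2)&(L[...,2]<40)];print('flap top plane: slope/y, z at hinge',np.polyfit(F[:,1]-105,F[:,2],1),len(F))
for q in ['chuck_key','hub','oil_bottle','spanner']:
    snap('scene');print(q,[np.round(b['xyz'],3).tolist() for b in boxes_of('scene',q)[:1]])
E
```

```text
time: 11.65
eef_pos: [0.5082, 0.019, 0.3321]
tool_rot: [[-0.193, 0.981, -0.0], [0.981, 0.193, 0.001], [0.001, 0.0, -1.0]]
wrist_force: [0.2, 0.7, -1.5]
grip_width: 0.009
grasp_force: 0.0
11.65 [-0.48 -0.01  0.39  1.75  0.    1.4   0.1 ] [ 0.2  0.7 -1.5] [0.5082 0.019  0.3321] 11.1 0.009012623591203514
wrist plate z 0.5234826101505046
1896 ((-0.5973949432373047, 0.7512474060058594), (59.330360412597656, 26.364160537719727), 89.2053451538086)
flap y,z ranges [[ 45.31567376  10.79436443]
 [119.99350418  17.83786456]] 4214
gaps(deg from x'; want 90) [(np.float64(50.3), np.float64(50.8), np.float64(50.52)), (np.float64(133.6), np.float64(134.2), np.float64(133.88)), (np.float64(74.7), np.float64(110.5), np.float64(92.59))]
flap top plane: slope/y, z at hinge [-1.13968077e-03  1.43639212e+01] 2025
chuck_key [[0.484, 0.418, 0.016]]
hub [[0.612, 0.363, 0.013]]
oil_bottle [[0.672, -0.41, 0.092]]
spanner [[0.422, -0.408, 0.006]]
```

View pics/w8wrist.png

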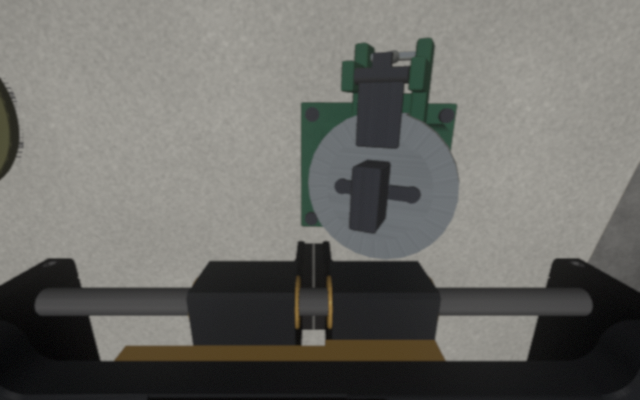

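The flap, at (380,110), lies parallel to the plate with a slope of 0.001. Its top is 14 mm above the face, which is fully home. The plate is aligned, the other objects are unmoved and the arm is clear.

```bash
python3 -c "
from station import close_job
print(close_job())"
```

```text
the job is handed in; nothing more can be done
None
```

The job is handed in: the notch is at the pointer to within about 0.02 rad, the flap snapped fully home, the other things are where they were, and the arm is clear. The moves offered no tilt, so I turned the block between partly open fingers with the tool vertical rather than gripping it along the plate's axis.

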